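# Sort the last parts into a bearing kit carrier and hold it level with its ball

## Robot

A 6-joint arm with a two-finger parallel gripper is mounted at the origin on a cart in front of the work surface, level with it; the furniture and walls round the work are solid. World frame = base frame: x ahead of the robot, y to its left, z up, the work surface at z = 0. Lengths are in m, angles in rad, forces in N, time in s.
With the tool pointing down it reaches from about 0.325 to 1 m from the base axis. Payload 5.1 kg.
Tool frame: the origin (TCP) lies on the centre line of the jaws, within the pads' length; the fingertips stand 14 mm ahead of it and the grasp point (between the pads) lies 5 mm behind it; z points along the fingers, x is the direction in which the jaws open and shut, and the axes are right-handed (so a half turn about z gives the same grasp; the last joint's range is limited). The gripper opens to 85 mm and grips with 20 to 120 N. Pads are 22 mm wide; open, the fingers measure 114 mm over their backs; the gripper's body (76 mm by 85 mm) begins 54 mm behind the grasp point. The pads swing forward as they close: fully open they stand 13 mm farther back than shut.
Start: joints at [1.088, 0.124, 1.65, -0, 1.367, -0.083], TCP at [0.253, 0.599, 0.245] pointing down, gripper open.
Joint ranges: [-2.61, 2.61], [-1.02, 2.33], [0.03, 2.71], [-1.35, 4.49], [0.32, 2.68], [-2.91, 2.91]. Speed limits (rad/s): [2.57, 2.57, 3.14, 3.14, 3.14, 3.14].

## Interface

Orientations are given as a rotation vector (axis times angle).
In Python, from cell import bot, capture, get_calibration gives the robot as it stands. The module is installed in compiled form; this text tells all that it offers.
- The arm moves only by the shell command python3 -m pendant 'ROWS' [OPENING] [FORCE]. ROWS is JSON, a list of rows, each a list of 2 entries, a list of its own where there are three numbers: the shift along the world's x, y, z in m, then the turn, a rotation vector about the world's x, y, z in degrees. In form: [[[x, y, z], [wx, wy, wz]], ...]. A call has exactly 5 rows; each row shifts and turns the commanded pose from where the row before left it; what a row does not reach is not made up. A row lasts 1/12 s, in which the tool goes at most 41.7 mm and 7.16 degrees, less where a joint would pass 70% of its speed; a pose out of reach is approached as far as the arm can. A call with a gripper value outside its range is refused whole. OPENING is the opening, from -1 (shut) to 1 (fully open), so that 0 is half open, set as the call begins (- or left out, the last holds). The fingers move at their own pace and stop on an object; FORCE is the grip in N (left out, the last holds). Time passes only in rows, so rows that do not move let the fingers close, or fill a call up. It gives the time, the measured TCP pose, the force and the opening at its end, in the units of the state.
- bot.sense(): the state, without advancing time (a new reading comes with each control period).
- capture(name): name is "side" or "top" or "wrist"; returns (picture, depth): 420x560x3 uint8, red, green, blue; 420x560 float32, m along the optical axis (not along the pixel's ray), 0 where there is no reading.
- get_calibration(name): a dict with "mtx" (3x3 intrinsics, pixels), "R" (3x3) and "t" (3): a world point X has camera coordinates R X + t. Camera axes: x right, y down, z forward; pixel columns grow to the right and rows downward; lengths in m; the calibration is good to about 2 mm. A picture is of the moment at which its call begins: read the wrist's pose just before it. get_calibration takes no time and is no camera call; for the wrist camera it gives the pose at the moment of the call.
- bot.hand_in(): hands the job in, once; it reports no verdict.
The state is a dict: "time": time; "joint_pos": joint angles; "qd": joint speeds; "joint_torque": joint torques, N m; "ee_pos": TCP position; "orientation": TCP orientation; "ft_force": force on the tool from outside, world axes, zero at the start; "moment": the same for the moment, N m; "gripper_width": opening from 0.0 (shut) to 1.0 (fully open).
Only numpy, scipy, OpenCV 4.12 (cv2) and the standard library are available. Lean on these libraries where they do the work, as an engineer would, in place of code of your own. Each camera call takes 0.05 s, during which the arm holds its last target.

## Task

A two-bin kit carrier with a bail handle stands in the big bench tray, a steel bearing ball lying loose in the shallow pocket under its handle. Put the loose spindle and the loose hex key from the bench into the carrier, each in the bin that already holds one of its kind; then lift the carrier by its handle, never tipping it noticeably, so that the ball stays in its pocket, and finish while holding it still and level over the middle of the black rubber mat, its underside more than 10 cm above the mat. Do not let go of it at the end, and leave the red bottle and the tape roll left of the tray where they are.

Things in the scene. Friction and masses are not known exactly. Their poses are not given: they have to be found in the camera images.
- carrier: Loose grey-painted metal kit carrier, about 0.45 kg (varies), upright in the bench tray (tray floor 4 mm, tray rims 19 mm above the bench). Origin: centre of its underside; 110 mm in x, 208 mm in y, z up. At +y and -y an equal open bin, in the middle a bail handle over the ball pocket. One bin already holds a spindle, the other a hex key, lying along x about 44 mm from the middle; which is where varies.
- bin_a (a point): Centre of the inner floor of the carrier's +y bin, at carrier y = 64 mm, 4 mm above the underside. Inside 104 mm (x) by 74 mm (y: 27 to 101 mm); walls 3 mm thick, rims 10 mm above this floor.
- bin_b (a point): The same for the -y bin, at carrier y = -64 mm.
- handle (a point): Centre of the carrier's black plastic handle bar, 66 mm above its underside: 108 mm long in carrier x, 14 mm wide in y, 24 mm high, on two 10 mm posts at x = +-44 mm. Grip it from above across y.
- pocket (a point): Point 14 mm above the carrier's underside on its middle axis: where the centre of the ball is when it lies in the middle of its pocket (it may roll up to 8 mm off). The pocket is a ring of 30 mm inner and 40 mm outer diameter, 3 mm high, on the 4 mm base plate.
- ball_center (a point): Centre of the loose steel bearing ball, 20 mm diameter, 33 g.
- spindle_loose: Turned steel pedal spindle, 84 mm long along its y, 18 mm diameter, 55 g, lying on the bench near the robot's edge of the bench, right of the bench tray. Origin midway along it at its underside; grip it across its x.
- hex_key_loose: L-shaped hex key lying flat on the bench near the robot's edge of the bench, right of the bench tray, 28 x 66 mm, 8 mm thick, 50 g. Origin at the centre of the outline's underside. The long leg runs along y from -29 to +33 mm, from x = -14 to -6 mm; the short leg runs to x = +14 mm at y = -33 to -25 mm. Grip it across x on the long leg (middle at x = -10 mm).
- spindle_kept: Spindle like the loose one, lying in one bin of the carrier: shows which bin is for spindles. Origin as for the loose one.
- hex_key_kept: Larger hex key (32 x 79 mm, 8 mm thick) lying in the other bin of the carrier: shows which bin is for hex keys. Origin at the centre of the outline's underside.
- mat: Black rubber bench mat, 110 mm (x) by 150 mm (y), 3 mm thick, fixed on the bench right of the bench tray, beyond the loose parts. Origin at the centre of its underside.
- threadlock_bottle: Bystander: small red bottle, 92 mm tall, standing beyond the mat. Origin at the centre of its underside.
- tape_roll: Bystander: roll of brown tape lying flat, 102 mm diameter, 48 mm high, left of the bench tray. Behind it (x over 0.56 m, y 0.18 to 0.43 m) stands the fixed drill press, over 0.5 m high. Origin at the centre of its underside.

How it is judged:
On the way, in this order (a step that is already met when the one before it is completed fails the run):
1. both loose parts lie in the bins of their kind and are let go, the carrier still standing in the bench tray (((y of spindle_kept in the frame of carrier between 0.027 and 0.101 m and x of spindle_kept in the frame of carrier between -0.05 and 0.05 m and z of spindle_kept in the frame of carrier between -0.002 and 0.018 m and y of spindle_loose in the frame of carrier between 0.027 and 0.101 m and x of spindle_loose in the frame of carrier between -0.05 and 0.05 m and z of spindle_loose in the frame of carrier between -0.002 and 0.018 m and y of hex_key_kept in the frame of carrier between -0.101 and -0.027 m and x of hex_key_kept in the frame of carrier between -0.05 and 0.05 m and z of hex_key_kept in the frame of carrier between -0.002 and 0.018 m and y of hex_key_loose in the frame of carrier between -0.101 and -0.027 m and x of hex_key_loose in the frame of carrier between -0.05 and 0.05 m and z of hex_key_loose in the frame of carrier between -0.002 and 0.018 m) or (y of spindle_kept in the frame of carrier between -0.101 and -0.027 m and x of spindle_kept in the frame of carrier between -0.05 and 0.05 m and z of spindle_kept in the frame of carrier between -0.002 and 0.018 m and y of spindle_loose in the frame of carrier between -0.101 and -0.027 m and x of spindle_loose in the frame of carrier between -0.05 and 0.05 m and z of spindle_loose in the frame of carrier between -0.002 and 0.018 m and y of hex_key_kept in the frame of carrier between 0.027 and 0.101 m and x of hex_key_kept in the frame of carrier between -0.05 and 0.05 m and z of hex_key_kept in the frame of carrier between -0.002 and 0.018 m and y of hex_key_loose in the frame of carrier between 0.027 and 0.101 m and x of hex_key_loose in the frame of carrier between -0.05 and 0.05 m and z of hex_key_loose in the frame of carrier between -0.002 and 0.018 m)) and distance between ball_center and pocket below 0.015 m and height (world z) of carrier below 0.012 m and contact force between the fingers and spindle_loose below 0.05 N and contact force between the fingers and hex_key_loose below 0.05 N), for 0.2 s.
2. the carrier is lifted clear (height (world z) of carrier above 0.06 m and contact force between the fingers and carrier above 1 N and distance between ball_center and pocket below 0.015 m), for 0.2 s.
At the end, for the whole second after the job is handed in: Held still by the fingers alone: underside over 100 mm above the mat, centre within 50 mm of the mat's centre from above, tilt under 0.1 rad; ball within 15 mm of its pocket point; both spindles in one bin, both hex keys in the other, as started (((y of spindle_kept in the frame of carrier between 0.027 and 0.101 m and x of spindle_kept in the frame of carrier between -0.05 and 0.05 m and z of spindle_kept in the frame of carrier between -0.002 and 0.018 m and y of spindle_loose in the frame of carrier between 0.027 and 0.101 m and x of spindle_loose in the frame of carrier between -0.05 and 0.05 m and z of spindle_loose in the frame of carrier between -0.002 and 0.018 m and y of hex_key_kept in the frame of carrier between -0.101 and -0.027 m and x of hex_key_kept in the frame of carrier between -0.05 and 0.05 m and z of hex_key_kept in the frame of carrier between -0.002 and 0.018 m and y of hex_key_loose in the frame of carrier between -0.101 and -0.027 m and x of hex_key_loose in the frame of carrier between -0.05 and 0.05 m and z of hex_key_loose in the frame of carrier between -0.002 and 0.018 m) or (y of spindle_kept in the frame of carrier between -0.101 and -0.027 m and x of spindle_kept in the frame of carrier between -0.05 and 0.05 m and z of spindle_kept in the frame of carrier between -0.002 and 0.018 m and y of spindle_loose in the frame of carrier between -0.101 and -0.027 m and x of spindle_loose in the frame of carrier between -0.05 and 0.05 m and z of spindle_loose in the frame of carrier between -0.002 and 0.018 m and y of hex_key_kept in the frame of carrier between 0.027 and 0.101 m and x of hex_key_kept in the frame of carrier between -0.05 and 0.05 m and z of hex_key_kept in the frame of carrier between -0.002 and 0.018 m and y of hex_key_loose in the frame of carrier between 0.027 and 0.101 m and x of hex_key_loose in the frame of carrier between -0.05 and 0.05 m and z of hex_key_loose in the frame of carrier between -0.002 and 0.018 m)) and distance between ball_center and pocket below 0.015 m and height (world z) of carrier between 0.103 and 0.35 m and horizontal distance between carrier and mat below 0.05 m and angle between carrier's own z axis and vertical below 0.1 rad and contact force between the fingers and carrier above 1 N and contact force between carrier and mat below 0.05 N and linear speed of carrier below 0.03 m/s and angular speed of carrier below 0.15 rad/s and contact force between carrier and threadlock_bottle below 0.05 N and contact force between carrier and tape_roll below 0.05 N); the arm keeps its last pose, push and grip.
It fails at once if the ball left its pocket (distance between ball_center and pocket above 0.02 m).
It fails at once if the carrier was tipped by more than 0.35 rad (20 degrees) (angle between carrier's own z axis and vertical above 0.35 rad).
It fails at once if the bottle was moved by more than 30 mm (distance of threadlock_bottle from where it was at the start of the episode above 0.03 m).
It fails at once if the tape roll was moved by more than 30 mm (distance of tape_roll from where it was at the start of the episode above 0.03 m).
It also fails if it takes over 64 s, if anything falls off the work surface, if the arm or the gripper's body presses on something with over 40 N, if the wrist force passes 120 N, or if a joint passes its speed limit or range.

## Working session

There is one attempt and no reset: what is moved stays moved. The work goes in short steps, Python scripts to look and compute and a shell command to move; the robot and the scene stay as the last step left them, time stands still between calls to the robot, and variables do not carry over. Pictures are saved under pics/ and viewed, and the job is handed in when it is done.

```bash
mkdir -p pics
cat > h.py <<'E'
from cell import bot, capture, get_calibration
import numpy as np, cv2
def save(n,f):
    c=get_calibration(n); im,d=capture(n); cv2.imwrite('pics/'+f+'.png',im[:,:,::-1]); np.savez('pics/'+f+'.npz',im=im,d=d,**{k:np.array(c[k]) for k in('mtx','R','t')}); return im,d,c
def load(f):
    z=np.load('pics/'+f+'.npz'); return z['im'],z['d'],z
def ray(c,u,v,z):
    K,R,t=[np.array(c[k]) for k in('mtx','R','t')]
    o=-R.T@t; d=R.T@np.linalg.solve(K,[u,v,1.]); return o+d*(z-o[2])/d[2]
def cloud(c,d):
    K,R,t=[np.array(c[k]) for k in('mtx','R','t')]
    v,u=np.mgrid[:d.shape[0],:d.shape[1]]
    p=np.stack([u,v,np.ones_like(u)],-1)@np.linalg.inv(K).T*d[...,None]
    return (p-t.ravel())@R
E
python3 - <<'E'
from h import *
for n in('top','side','wrist'): save(n,n+'1')
print(bot.sense())
c=get_calibration('top');print(c)
E
```

```text
{'time': 0.15, 'joint_pos': array([ 1.08840685e+00,  1.24380002e-01,  1.65138144e+00, -1.09775241e-05,
        1.36752362e+00, -8.26178763e-02]), 'qd': array([ 0.00108059, -0.00148948, -0.00307718, -0.00010815, -0.00333175,
       -0.00028377]), 'joint_torque': array([ 6.58566678e-04, -4.24222755e+01, -3.66015816e+01, -5.37845403e-05,
        4.61531818e-03, -4.73021302e-07]), 'ee_pos': array([0.2528083 , 0.5983162 , 0.24430691]), 'orientation': array([ 2.61760427e+00,  1.73567374e+00, -2.32054157e-03]), 'ft_force': array([0.06863658, 0.45045391, 0.16373685]), 'moment': array([-0.01590753, -0.00043886, -0.01037551]), 'gripper_width': 1.0012867154471925}
{'mtx': array([[487.78669091,   0.        , 273.00190294],
       [  0.        , 487.78669091, 207.40585133],
       [  0.        ,   0.        ,   1.        ]]), 'R': array([[-0.00688562, -0.99987969,  0.0138997 ],
       [-0.98615196,  0.00448647, -0.16578355],
       [ 0.16570125, -0.01484874, -0.9860642 ]]), 't': array([-0.03061437,  0.61655232,  1.12604784])}
```

View pics/top1.png

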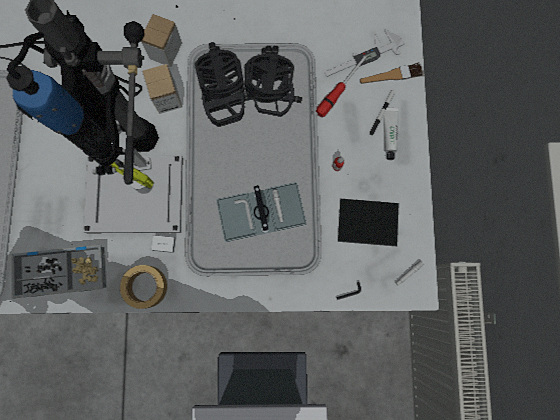

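View pics/side1.png

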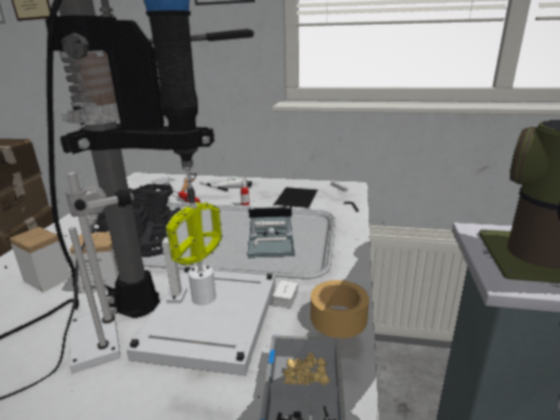

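The top view shows the carrier around (261,211). Its hex key is in the left (+y) bin at about (243,211), and its spindle is in the right (-y) bin at about (279,206). The loose hex key is at (349,291), the loose spindle at (408,271), the mat at (368,222) and the bottle at (338,160). Next I'll zoom in and measure.

Run:
```python
from h import *
im,d,c=load('top1')
a=cv2.resize(im[170:250,205:315],None,fx=7,fy=7,interpolation=cv2.INTER_CUBIC)
b=cv2.resize(im[250:310,325:435],None,fx=7,fy=7,interpolation=cv2.INTER_CUBIC)
cv2.imwrite('pics/z1.png',a[:,:,::-1]);cv2.imwrite('pics/z2.png',b[:,:,::-1])
P=cloud(c,d)
print('cam',-c['R'].T@c['t'])
# bench depth bias
for (u,v) in [(300,290),(330,190),(200,150),(420,290),(368,222)]: print(u,v,P[v,u])
# mat: dark
def blob(m,roi):
    q=np.zeros(m.shape,np.uint8);u0,v0,u1,v1=roi;q[v0:v1,u0:u1]=m[v0:v1,u0:u1]*255
    n,l,s,ce=cv2.connectedComponentsWithStats(q);i=1+np.argmax(s[1:,4]);cs,_=cv2.findContours((l==i).astype(np.uint8),0,2);return ce[i],s[i],cv2.minAreaRect(cs[0])
g=im.max(2).astype(int)
e=blob(g<60,(325,190,410,255));print('mat',e,ray(c,*e[0],.003))
e=blob(g<110,(325,270,370,306));print('hex',e,ray(c,*e[0],.008)); print([ray(c,*p,.008).round(4) for p in cv2.boxPoints(e[2])])
i=im.astype(int)
red=(i[...,0]>i[...,1]+50)
e=blob(red,(325,140,355,180));print('bottle',e,ray(c,*e[0],.05))
e=blob((i[...,0]>i[...,2]+50),(110,255,175,310));print('tape',e,ray(c,*e[0],.048))
print(i[268:275,400:416].mean(2).round())
```

```text
cam [ 0.42121595 -0.01665644  1.21299523]
300 290 [ 0.41922826 -0.09982421 -0.00087062]
330 190 [ 6.69253957e-01 -1.80099428e-01 -4.02575307e-05]
200 150 [0.77364741 0.15067404 0.00581319]
420 290 [ 0.41718665 -0.39565119 -0.00054996]
368 222 [ 0.58654362 -0.27342739  0.00135563]
mat (array([367.91046558, 221.92558695]), array([ 338,  199,   60,   47, 2513], dtype=int32), ((368.0103454589844, 221.87586975097656), (59.79275131225586, 42.76842498779297), 4.763641834259033)) [ 0.58650878 -0.27286095  0.003     ]
hex (array([350.04580153, 292.1221374 ]), array([336, 280,  25,  20, 131], dtype=int32), ((349.65997314453125, 292.37994384765625), (10.999999046325684, 28.199996948242188), 53.13010025024414)) [ 0.41329564 -0.22132002  0.008     ]
[array([ 0.4032, -0.1845,  0.008 ]), array([ 0.4436, -0.241 ,  0.008 ]), array([ 0.4222, -0.2564,  0.008 ]), array([ 0.3821, -0.1999,  0.008 ])]
bottle (array([338.25      , 162.97727273]), array([335, 157,   9,  11,  44], dtype=int32), ((338.2500305175781, 162.25), (9.192387580871582, 7.071067810058594), 45.0)) [ 0.72675517 -0.19547292  0.05      ]
tape (array([146.61450382, 272.97709924]), array([124, 265,  39,  23, 262], dtype=int32), ((145.50001525878906, 273.5000305175781), (39.844696044921875, 16.443843841552734), 18.434947967529297)) [0.46141805 0.26519735 0.048     ]
[[146. 149. 149. 150. 152. 154. 156. 157. 136.  99.  96.  85.  94. 122.
  144. 159.]
 [152. 147. 149. 150. 152. 155. 129.  99. 100.  90.  67.  95. 127. 136.
  147. 162.]
 [145. 143. 144. 148. 152. 128.  92. 100.  85.  72. 101. 128. 149. 155.
  137. 124.]
 [146. 145. 146. 148. 125.  95.  94.  85.  80. 111. 133. 150. 155. 148.
  140. 125.]
 [142. 141. 143. 123.  92.  94.  84.  87. 117. 135. 149. 155. 147. 144.
  123. 138.]
 [141. 143. 146. 120.  93.  76.  84. 115. 138. 156. 152. 148. 137. 146.
  155. 155.]
 [142. 120.  90.  86.  65.  87. 126. 142. 151. 156. 144. 132. 138. 151.
  153. 155.]]
```

```bash
ls pics
```

```text
side1.npz
side1.png
top1.npz
top1.png
wrist1.npz
wrist1.png
z1.png
z2.png
```

View pics/z1.png

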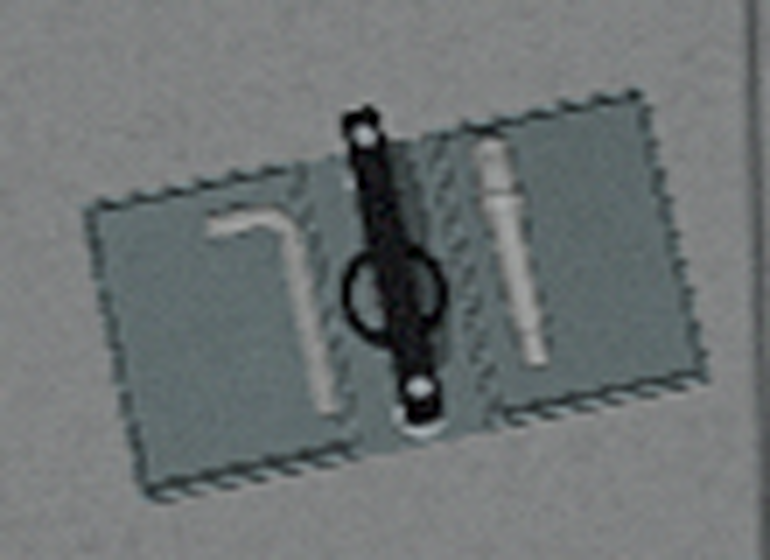

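View pics/z2.png

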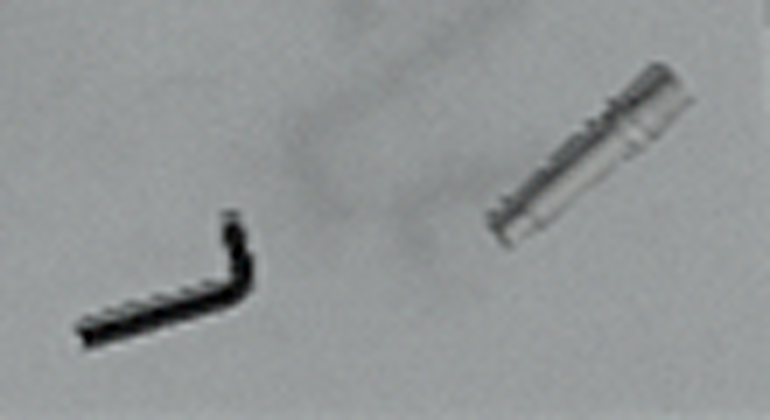

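View pics/wrist1.png

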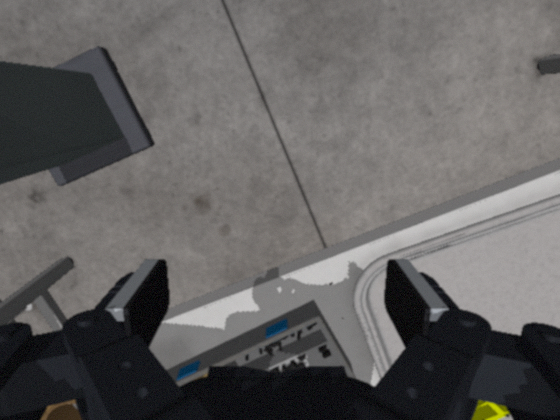

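The zoomed views show the carrier yawed about +11°, and the loose hex key and spindle are clear. The carrier rim corners in z1 are (90,205), (645,95), (705,378) and (148,495). Converting to positions now.

Run:
```python
from h import *
im,d,c=load('top1')
f=lambda x,y,u0,v0,z:ray(c,u0+(x+.5)/7-.5,v0+(y+.5)/7-.5,z)
print('carrier')
C=[f(x,y,205,170,.018) for x,y in[(90,205),(645,95),(705,378),(148,495)]]
for p in C:print(p)
C=np.array(C);print('ctr',C.mean(0),'sides',[np.linalg.norm(C[i]-C[i-1]) for i in range(4)])
ax=(C[0]+C[1]-C[2]-C[3]);ay=C[0]+C[3]-C[1]-C[2]
print(np.degrees(np.arctan2(ax[1],ax[0])),np.degrees(np.arctan2(-ay[0],ay[1])))
h=[f(x,y,205,170,.082) for x,y in[(362,108),(423,420)]];print('handle',h,(h[0]+h[1])/2)
# loose parts via masks
print('hex');H=[f(x,y,325,250,.008) for x,y in[(82,337),(247,290),(232,212)]]
for p in H:print(p)
v=H[0]-H[1];print(np.degrees(np.arctan2(v[1],v[0])),np.linalg.norm(v))
S=[f(x,y,325,250,.009) for x,y in[(504,234),(675,80)]];v=S[1]-S[0]
print('spin',S,(S[0]+S[1])/2,np.degrees(np.arctan2(v[1],v[0])),np.linalg.norm(v))
P=cloud(c,d)
q=P[250:300,385:435].reshape(-1,3);q=q[q[:,2]>.008];print('spin cloud',len(q),q.mean(0),np.linalg.svd(q[:,:2]-q[:,:2].mean(0))[2][0])
q=P[170:250,205:315].reshape(-1,3);q=q[q[:,2]>.06];print('handle cloud',len(q),q.mean(0),q.max(0),q.min(0),np.linalg.svd(q[:,:2]-q[:,:2].mean(0))[2][0])
q=P[275:305,330:370].reshape(-1,3);q=q[(q[:,2]>.004)];print('hex cloud',len(q),q.mean(0))
```

```text
carrier
[0.644221   0.10346716 0.018     ]
[ 0.68343909 -0.09453169  0.018     ]
[ 0.58112605 -0.11421663  0.018     ]
[0.54076013 0.08193289 0.018     ]
ctr [ 0.61238657 -0.00583707  0.018     ] sides [np.float64(0.10567817477655822), np.float64(0.2018454918075252), np.float64(0.1041895165869272), np.float64(0.20025993587565094)]
11.327180080447123 11.415331801991776
handle [array([0.66526474, 0.00553832, 0.082     ]), array([ 0.55891925, -0.01465617,  0.082     ])] [ 0.612092   -0.00455893  0.082     ]
hex
[ 0.4001217 -0.1873095  0.008    ]
[ 0.41582681 -0.24541297  0.008     ]
[ 0.44276565 -0.24113132  0.008     ]
105.1253600495791 0.060188561764093935
spin [array([ 0.43450604, -0.33603477,  0.009     ]), array([ 0.48774642, -0.39917419,  0.009     ])] [ 0.46112623 -0.36760448  0.009     ] -49.861767033194766 0.08259009641253992
spin cloud 176 [ 0.45893615 -0.34950087  0.0878012 ] [ 0.14240289 -0.98980878]
handle cloud 319 [ 0.58503304 -0.0071121   0.23691302] [0.66645979 0.01123388 1.21299523] [ 0.42121595 -0.02171203  0.06406483] [0.99658991 0.0825139 ]
hex cloud 110 [ 0.4138256  -0.21518901  0.06132645]
```

```bash
python3 -m pendant '[[[0.009,-0.04,0],[0,0,-2.6]],[[0.009,-0.04,0],[0,0,-2.6]],[[0.009,-0.04,0],[0,0,-2.6]],[[0.009,-0.04,0],[0,0,-2.6]],[[0.009,-0.04,0],[0,0,-2.6]]]' 1 40
python3 -m pendant '[[[0.008,-0.04,0],[0,0,-2.6]],[[0.008,-0.04,0],[0,0,-2.6]],[[0.008,-0.04,0],[0,0,-2.6]],[[0.008,-0.04,0],[0,0,-2.6]],[[0.008,-0.04,0],[0,0,-2.6]]]'
python3 -m pendant '[[[0.007,-0.04,0],[0,0,-2.6]],[[0.007,-0.04,0],[0,0,-2.6]],[[0.007,-0.04,0],[0,0,-2.6]],[[0.007,-0.04,0],[0,0,-2.6]],[[0.007,-0.04,0],[0,0,-2.6]]]'
python3 -m pendant '[[[0.007,-0.04,-0.005],[0,0,-2.6]],[[0.007,-0.04,-0.01],[0,0,-2.6]],[[0.007,-0.04,-0.01],[0,0,-2.6]],[[0.007,-0.04,-0.01],[0,0,-2.6]],[[0,-0.02,-0.005],[0,0,-2.6]]]' -0.3
python3 - <<'E'
from h import *
s=bot.sense();print(s['ee_pos'],s['orientation'],s['gripper_width'])
save('wrist','w2')
E
```

```text
time: 0.57
ee_pos: [0.2978, 0.3969, 0.2447]
orientation: [2.799, 1.426, -0.001]
ft_force: [0.6, -0.3, 0.4]
gripper_width: 1.003
time: 0.98
ee_pos: [0.3376, 0.197, 0.2451]
orientation: [2.942, 1.101, 0.001]
ft_force: [0.7, -0.5, -0.2]
gripper_width: 1.0
time: 1.4
ee_pos: [0.3726, -0.0032, 0.2454]
orientation: [3.048, 0.759, 0.002]
ft_force: [1.6, -0.2, -0.3]
gripper_width: 1.001
time: 1.82
ee_pos: [0.4005, -0.1842, 0.2041]
orientation: [3.115, 0.404, -0.002]
ft_force: [-0.2, 0.7, -0.2]
gripper_width: 0.355
[ 0.40049131 -0.18422999  0.20405911] [ 3.11544888e+00  4.04129404e-01 -2.10444252e-03] 0.35459403482556584
```

View pics/w2.png

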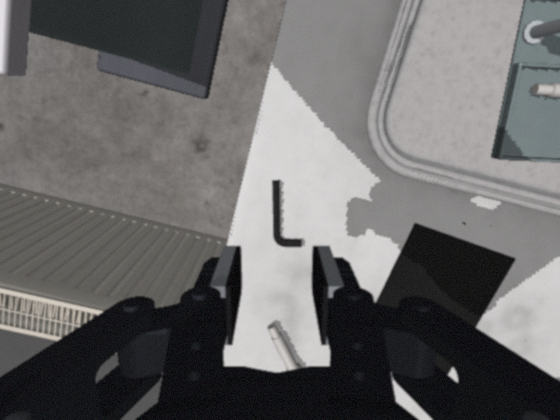

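The wrist view shows the hex key upright, with its long leg at u≈278 from v 180 to 245 and its short leg running to (303,243). The spindle's end is at (275,325).

Run:
```python
from h import *
im,d,c=load('w2')
m=(im.max(2)<90).astype(np.uint8);m[:175]=0;m[248:]=0;m[:,:260]=0;m[:,310:]=0
cs,_=cv2.findContours(m,0,2);k=max(cs,key=cv2.contourArea)[:,0];print(cv2.boundingRect(k))
# long leg rows 185..232 center, at the top edge plane
rows=range(188,230,6);pts=[]
for v in rows:
    u=np.where(m[v])[0];pts.append(ray(c,u.mean(),v,.006))
pts=np.array(pts);print(pts.round(4)); 
w=np.polyfit(pts[:,1],pts[:,0],1);print(np.degrees(np.arctan(w[0])))
vs,us=np.where(m);P=np.array([ray(c,u,v,.005)[:2] for u,v in zip(us,vs)])
R=cv2.minAreaRect(P.astype(np.float32));print(R)
print(cv2.boxPoints(R))
```

```text
(273, 181, 29, 65)
[[ 0.4013 -0.1959  0.006 ]
 [ 0.4028 -0.2015  0.006 ]
 [ 0.4043 -0.2072  0.006 ]
 [ 0.4063 -0.2127  0.006 ]
 [ 0.4078 -0.2185  0.006 ]
 [ 0.4093 -0.2243  0.006 ]
 [ 0.4109 -0.2301  0.006 ]]
-15.798138716541954
((0.4111211597919464, -0.22276416420936584), (0.023117100819945335, 0.06907130032777786), 35.410099029541016)
[[ 0.38168985 -0.20131403]
 [ 0.42171144 -0.2576089 ]
 [ 0.44055247 -0.2442143 ]
 [ 0.40053087 -0.18791944]]
```

```bash
python3 - <<'E'
from h import *
im,d,c=load('w2');P=cloud(c,d)
for f,tc in(('w2',.204),('wrist1',.2443)):
    im,d,c=load(f);P=cloud(c,d)
    q=P[240:420,100:460][(d[240:420,100:460]>0)&(P[240:420,100:460,2]>tc-.05)]
    print(f,len(q),(np.sort(q[:,2])[[0,20,100,400]]-tc).round(4))
E
python3 -m pendant '[[[0.0065,-0.033,-0.03],[0,0,0.8]],[[0,0,-0.02],[0,0,0]],[[0,0,-0.02],[0,0,0]],[[0,0,-0.02],[0,0,0]],[[0,0,0],[0,0,0]]]' -0.8
python3 - <<'E'
from h import *
s=bot.sense();print(s['ee_pos'],s['orientation'],s['gripper_width']);tc=s['ee_pos'][2]
save('wrist','w3')
im,d,c=load('w3');P=cloud(c,d)
q=P[200:420,100:460][(d[200:420,100:460]>0)&(P[200:420,100:460,2]>tc-.05)]
print(len(q),(np.sort(q[:,2])[[0,20,100,400]]-tc).round(4))
E
```

```text
w2 39311 [-0.0121 -0.0104 -0.0073 -0.0031]
wrist1 29934 [-0.0006  0.0009  0.0022  0.0053]
time: 2.28
ee_pos: [0.4041, -0.2096, 0.113]
orientation: [-3.105, -0.433, 0.01]
ft_force: [-1.2, 0.6, -0.9]
gripper_width: 0.098
[ 0.40407912 -0.20957317  0.113003  ] [-3.1054745  -0.432846    0.01041973] 0.09798091130654034
42445 [-0.0091 -0.0079 -0.0059 -0.002 ]
```

View pics/w3.png

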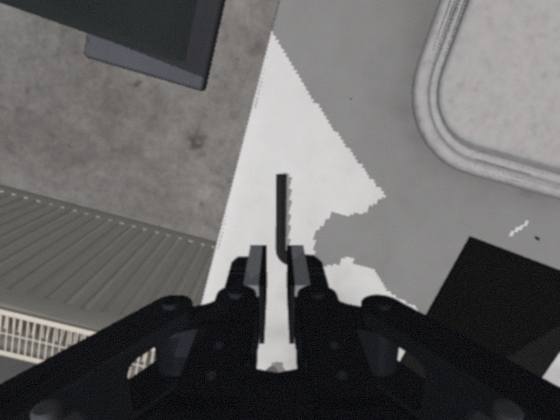

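```bash
python3 -m pendant '[[[0.003,-0.0075,0],[0,0,-0.3]],[[0,0,-0.03],[0,0,0]],[[0,0,-0.03],[0,0,0]],[[0,0,0],[0,0,0]],[[0,0,0],[0,0,0]]]' -0.4
python3 - <<'E'
from h import *
s=bot.sense();print(s['ee_pos'],s['orientation'],s['gripper_width'])
save('wrist','w4')
E
```

```text
time: 2.75
ee_pos: [0.4099, -0.2189, 0.058]
orientation: [-3.112, -0.426, 0.002]
ft_force: [1.5, 0.1, 0.2]
gripper_width: 0.302
[ 0.40985789 -0.21886409  0.05796355] [-3.11165090e+00 -4.26078244e-01  1.72029424e-03] 0.30158168092637305
```

View pics/w4.png

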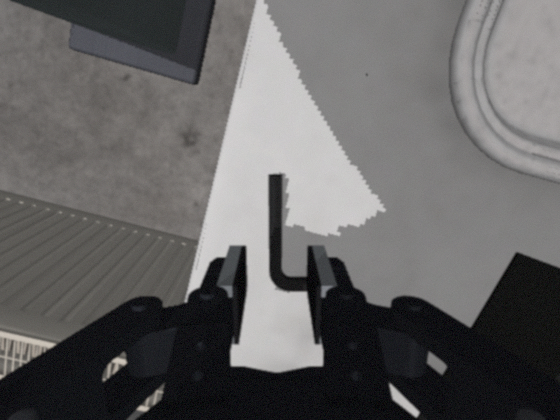

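Run:
```python
from h import *
im,d,c=load('w4')
m=(im.max(2)<90).astype(np.uint8)
p=[]
for v in range(180,265,12):
    u=np.where(m[v,262:292])[0]+262;p.append(ray(c,u.mean(),v,.006))
p=np.array(p);w=np.polyfit(p[:,1],p[:,0],1);print(p.round(4)[[0,-1]],np.degrees(np.arctan(w[0])))
a=ray(c,276,174,.006);b=ray(c,276,290,.006);print(a,b,(a+b)/2)
print('tcp line x at y',np.polyval(w,-.2189))
```

```text
[[ 0.3998 -0.1915  0.006 ]
 [ 0.4128 -0.2368  0.006 ]] -15.993827551604507
[ 0.39948343 -0.18833682  0.006     ] [ 0.41731374 -0.25208667  0.006     ] [ 0.40839858 -0.22021175  0.006     ]
tcp line x at y 0.4076916284605573
```

```bash
python3 -m pendant '[[[-0.002,0,-0.01],[0,0,0.3]],[[0,0,-0.02],[0,0,0]],[[0,0,-0.012],[0,0,0]],[[0,0,0],[0,0,0]],[[0,0,0],[0,0,0]]]' -
python3 -m pendant '[[[0,0,0],[0,0,0]],[[0,0,0],[0,0,0]],[[0,0,0],[0,0,0]],[[0,0,0],[0,0,0]],[[0,0,0],[0,0,0]]]' -1 60
```

```text
time: 3.22
ee_pos: [0.4084, -0.2191, 0.0164]
orientation: [3.111, 0.435, 0.001]
ft_force: [0.7, 0.4, -0.1]
gripper_width: 0.301
time: 3.63
ee_pos: [0.4092, -0.2197, 0.0175]
orientation: [3.109, 0.434, 0.003]
ft_force: [-1.0, 0.7, 5.9]
gripper_width: 0.056
```

```bash
python3 -m pendant '[[[0,0,0.02],[0,0,0]],[[0,0,0.03],[0,0,0]],[[0,0,0.03],[0,0,0]],[[0,0,0.03],[0,0,0]],[[0,0,0],[0,0,0]]]' -
python3 - <<'E'
from h import *
s=bot.sense();print(s['ee_pos'],s['orientation'],s['gripper_width'])
save('wrist','w5')
E
```

```text
time: 4.05
ee_pos: [0.4116, -0.2213, 0.133]
orientation: [3.103, 0.433, 0.015]
ft_force: [0.8, -0.6, 1.1]
gripper_width: 0.053
[ 0.41159575 -0.22129712  0.13301224] [3.1026361  0.4333596  0.01498863] 0.052794630914419854
```

View pics/w5.png

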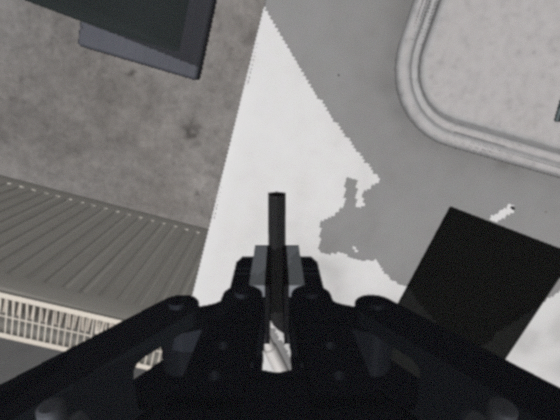

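```bash
python3 -m pendant '[[[0.01,0.02,0.015],[0,0,7]],[[0.01,0.02,0.015],[0,0,7]],[[0.015,0.024,0.01],[0,0,7]],[[0.015,0.024,0],[0,0,7]],[[0.015,0.024,0],[0,0,7]]]' -
python3 -m pendant '[[[0.018,0.026,0],[0,0,7]],[[0.018,0.026,0],[0,0,7]],[[0.018,0.026,0],[0,0,7]],[[0.018,0.026,0],[0,0,7]],[[0.018,0.026,0],[0,0,7]]]' -
python3 -m pendant '[[[0.015,0.02,0],[0,0,7]],[[0.01,0.01,0],[0,0,7]],[[0,0,0],[0,0,1.4]],[[0,0,0],[0,0,0]],[[0,0,0],[0,0,0]]]' -
python3 - <<'E'
from h import *
s=bot.sense();print(s['ee_pos'],s['orientation'],s['gripper_width'])
save('wrist','w6');save('top','t6')
o=s['orientation'];print(np.degrees(2*np.arctan2(o[1],o[0])))
E
```

```text
time: 4.52
ee_pos: [0.4734, -0.1057, 0.1656]
orientation: [2.833, 1.358, 0.001]
ft_force: [0.0, 0.8, -0.1]
gripper_width: 0.057
time: 4.93
ee_pos: [0.5628, 0.0247, 0.1641]
orientation: [-2.292, -2.147, 0.003]
ft_force: [0.1, -0.2, 0.4]
gripper_width: 0.058
time: 5.35
ee_pos: [0.587, 0.0528, 0.1645]
orientation: [-1.994, -2.426, 0.003]
ft_force: [0.2, -0.7, 0.1]
gripper_width: 0.055
[0.58701116 0.05276156 0.16451313] [-1.99367482 -2.42600438  0.00250867] 0.055035018854088125
-258.8262917981766
```

View pics/w6.png

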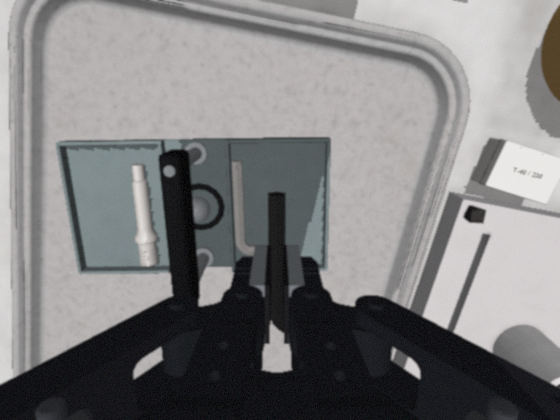

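View pics/t6.png

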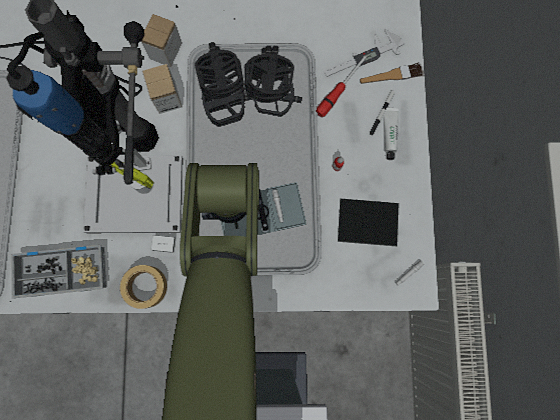

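The wrist view shows the held hex key aligned over the hex bin. The carrier corners are at about (58,142), (329,138) and (80,272), the ball is visible in its ring at about (201,208), and the kept spindle is in the other bin.

Run:
```python
from h import *
im,d,c=load('w6')
A=ray(c,58,142,.018);B=ray(c,329,138,.018);D=ray(c,80,273,.018);E_=ray(c,327,271,.018)
print(A,B,D,E_,np.linalg.norm(B-A),np.linalg.norm(D-A))
ay=B-A;print('yaw',np.degrees(np.arctan2(-ay[0],ay[1])), 'ctr',(B+D)[:2]/2,(A+E_)[:2]/2)
print('ballring',ray(c,201,208,.014))
# kept hex inner? corner extents, in carrier frame
ctr=(B+D)[:2]/2;y=ay[:2]/np.linalg.norm(ay[:2]);x=np.array([y[1],-y[0]])
for n,(u,v) in dict(top=(236,162),corner=(238,252),short=(268,252)).items():
    p=ray(c,u,v,.016)[:2]-ctr;print(n,p@x,p@y)
p=np.array([.587,.0528])-ctr;print('tcp',p@x,p@y)
t=ctr+.073*y;print('target',t)
```

```text
[ 0.58117474 -0.11665371  0.018     ] [0.53830844 0.08391737 0.018     ] [ 0.68813834 -0.09473526  0.018     ] [0.64591183 0.10795556 0.018     ] 0.2051006612681757 0.10918621673616333
yaw 12.063833035187209 ctr [ 0.61322339 -0.00540894] [ 0.61354329 -0.00434907]
ballring [ 0.61321727 -0.0037358   0.014     ]
top -0.03702264083204863 0.03180648126084588
corner 0.038299719030541114 0.030087301547474785
short 0.03865204705217242 0.054981112738879734
tcp -0.013478510636631476 0.06240414125842396
target [0.59796629 0.06597888]
```

```bash
python3 -m pendant '[[[0.011,0.014,0],[0,0,0.4]],[[0,0,-0.03],[0,0,0]],[[0,0,-0.03],[0,0,0]],[[0,0,-0.02],[0,0,0]],[[0,0,0],[0,0,0]]]' -
python3 -m pendant '[[[0,0,0],[0,0,0]],[[0,0,0],[0,0,0]],[[0,0,0],[0,0,0]],[[0,0,0],[0,0,0]],[[0,0,0],[0,0,0]]]' -
python3 - <<'E'
from h import *
s=bot.sense();print(s['ee_pos'],s['orientation'],s['gripper_width'])
save('wrist','w7')
o=s['orientation'];print(np.degrees(2*np.arctan2(o[1],o[0])))
E
```

```text
time: 5.87
ee_pos: [0.5946, 0.0662, 0.0801]
orientation: [-1.981, -2.428, 0.01]
ft_force: [-1.2, 1.1, -0.8]
gripper_width: 0.057
time: 6.28
ee_pos: [0.6, 0.0671, 0.0875]
orientation: [1.982, 2.434, 0.003]
ft_force: [-0.2, 0.5, -0.1]
gripper_width: 0.054
[0.59997186 0.06708773 0.08749818] [1.98243394 2.43423791 0.00295366] 0.05364708041568398
101.68152403958383
```

View pics/w7.png

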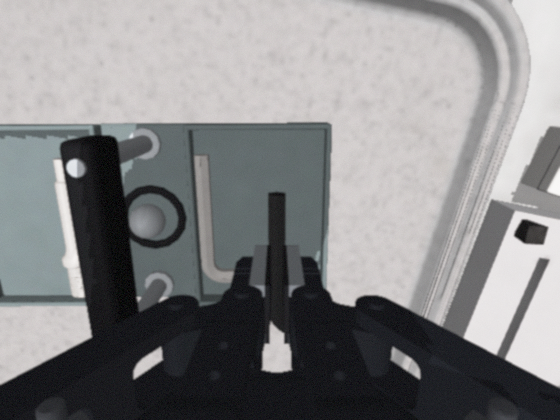

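```bash
python3 -m pendant '[[[-0.002,0,-0.02],[0,0,0]],[[0,0,-0.02],[0,0,0]],[[0,0,-0.012],[0,0,0]],[[0,0,-0.007],[0,0,0]],[[0,0,0],[0,0,0]]]' -
python3 -m pendant '[[[0,0,0],[0,0,0]],[[0,0,0],[0,0,0]],[[0,0,0],[0,0,0]],[[0,0,0],[0,0,0]],[[0,0,0],[0,0,0]]]' -
```

```text
time: 6.75
ee_pos: [0.5968, 0.0672, 0.0266]
orientation: [-1.983, -2.435, 0.001]
ft_force: [-0.6, 0.2, -0.4]
gripper_width: 0.059
time: 7.17
ee_pos: [0.5971, 0.0672, 0.0269]
orientation: [1.983, 2.436, 0.0]
ft_force: [-0.2, 0.1, -0.7]
gripper_width: 0.055
```

```bash
python3 -m pendant '[[[0,0,0],[0,0,0]],[[0,0,0],[0,0,0]],[[0,0,0],[0,0,0]],[[0,0,0],[0,0,0]],[[0,0,0],[0,0,0]]]' -0.64
python3 -m pendant '[[[0,0,0.01],[0,0,0]],[[0,0,0.03],[0,0,0]],[[0,0,0.04],[0,0,0]],[[0,0,0.04],[0,0,0]],[[0,0,0.0],[0,0,0]]]' -
python3 - <<'E'
from h import *
save('wrist','w8')
E
```

```text
time: 7.58
ee_pos: [0.597, 0.0672, 0.0268]
orientation: [1.984, 2.436, 0.0]
ft_force: [-0.4, 0.3, 0.6]
gripper_width: 0.182
time: 8.0
ee_pos: [0.6025, 0.0673, 0.1579]
orientation: [1.975, 2.426, 0.017]
ft_force: [1.9, 0.2, 1.9]
gripper_width: 0.178
```

View pics/w8.png

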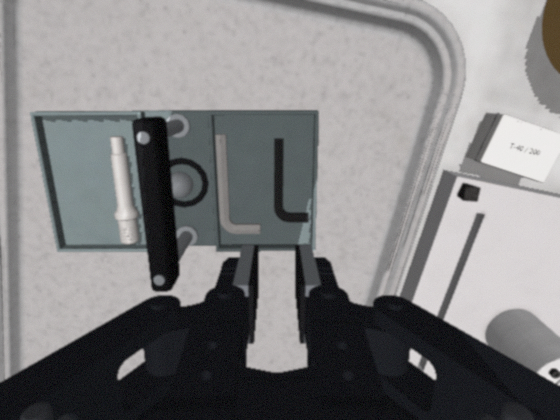

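The hex key is in its bin next to the larger one, with its long leg near u=279, and the ball is in its ring. The spindle is next.

```bash
python3 -m pendant '[[[-0.01,-0.038,0.01],[0,0,-5]],[[-0.01,-0.038,0.01],[0,0,-5]],[[-0.01,-0.038,0.01],[0,0,-5]],[[-0.01,-0.038,0],[0,0,-5]],[[-0.01,-0.038,0],[0,0,-5]]]' 0.1
python3 -m pendant '[[[-0.01,-0.038,0],[0,0,-5]],[[-0.01,-0.038,0],[0,0,-5]],[[-0.01,-0.038,0],[0,0,-5]],[[-0.01,-0.038,0],[0,0,-5]],[[-0.01,-0.038,0],[0,0,-5]]]' -
python3 -m pendant '[[[-0.01,-0.038,0],[0,0,-5]],[[-0.01,-0.038,0],[0,0,-5]],[[0,0,0],[0,0,-1.5]],[[0,0,0],[0,0,0]],[[0,0,0],[0,0,0]]]' -
python3 - <<'E'
from h import *
s=bot.sense();print(s['ee_pos'],s['orientation'],s['gripper_width'])
save('wrist','w9')
o=s['orientation'];print(np.degrees(2*np.arctan2(o[1],o[0])))
E
```

```text
time: 8.47
ee_pos: [0.5463, -0.1243, 0.1772]
orientation: [2.467, 1.944, 0.001]
ft_force: [1.0, -0.6, -0.5]
gripper_width: 0.547
time: 8.88
ee_pos: [0.4957, -0.3142, 0.1761]
orientation: [-2.829, -1.363, 0.001]
ft_force: [0.2, -0.4, 0.0]
gripper_width: 0.55
time: 9.3
ee_pos: [0.4764, -0.3886, 0.1758]
orientation: [-2.949, -1.079, 0.001]
ft_force: [0.1, -0.2, -0.3]
gripper_width: 0.546
[ 0.47638789 -0.38860718  0.17577898] [-2.94855881e+00 -1.07887469e+00  8.41410429e-04] 0.5459449330035853
-319.8049563399476
```

View pics/w9.png

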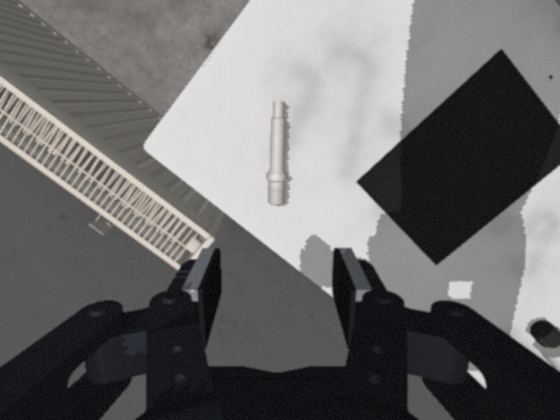

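The spindle is upright in the wrist view, from (279,101) to (277,206), with its thick head at the bottom.

Run:
```python
from h import *
im,d,c=load('w9')
a=ray(c,279,101,.009);b=ray(c,277,206,.009);print(a,b,np.linalg.norm(a-b));v=b-a;print(np.degrees(np.arctan2(v[1],v[0])))
for r in(135,150,160,178): print(r,ray(c,278,r,.009))
l=ray(c,270,160,.009);q=ray(c,287,160,.009);print(np.linalg.norm(l-q))
P=cloud(c,d)
for r in(110,130,150,160,178,195):print(r,P[r,278].round(4))
```

```text
[ 0.4332674  -0.33631917  0.009     ] [ 0.48791092 -0.40325422  0.009     ] 0.08640725704945301
-50.77296105819245
135 [ 0.44981271 -0.35703641  0.009     ]
150 [ 0.45765545 -0.36627921  0.009     ]
160 [ 0.46298269 -0.37255745  0.009     ]
178 [ 0.47277732 -0.38410058  0.009     ]
0.013997543679687667
110 [ 0.437  -0.3419  0.0161]
130 [ 0.4469 -0.3536  0.0154]
150 [ 0.4569 -0.3655  0.0168]
160 [ 0.4622 -0.3716  0.0164]
178 [ 0.4714 -0.3825  0.0185]
195 [ 0.4808 -0.3936  0.0174]
```

```bash
python3 -m pendant '[[[-0.014,0.017,0],[0,0,-0.8]],[[0,0,-0.03],[0,0,0]],[[0,0,-0.03],[0,0,0]],[[0,0,-0.03],[0,0,0]],[[0,0,0],[0,0,0]]]' -0.2
python3 -m pendant '[[[0,0,-0.03],[0,0,0]],[[0,0,-0.02],[0,0,0]],[[0,0,0],[0,0,0]],[[0,0,0],[0,0,0]],[[0,0,0],[0,0,0]]]' -
python3 - <<'E'
from h import *
s=bot.sense();print(s['ee_pos'],s['orientation'],s['gripper_width'])
save('wrist','w10')
E
```

```text
time: 9.77
ee_pos: [0.4598, -0.3669, 0.0797]
orientation: [-2.946, -1.059, 0.009]
ft_force: [-1.7, 0.7, -2.1]
gripper_width: 0.398
time: 10.18
ee_pos: [0.4642, -0.3723, 0.0389]
orientation: [2.955, 1.059, 0.002]
ft_force: [0.3, 0.2, 0.6]
gripper_width: 0.4
[ 0.46422893 -0.37232655  0.03892417] [2.95487250e+00 1.05945439e+00 2.03982100e-03] 0.4003115698545821
```

View pics/w10.png

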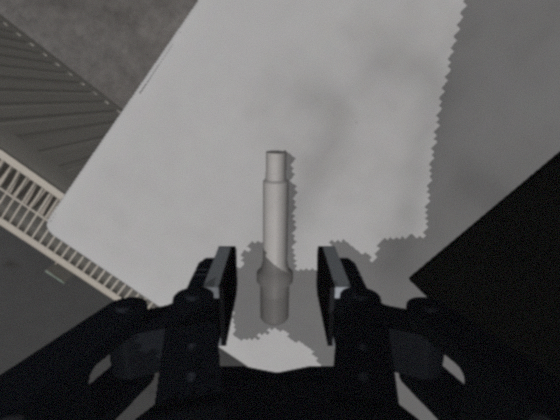

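```bash
python3 -m pendant '[[[-0.002,0.001,-0.01],[0,0,0]],[[0,0,-0.008],[0,0,0]],[[0,0,0],[0,0,0]],[[0,0,0],[0,0,0]],[[0,0,0],[0,0,0]]]' -
python3 -m pendant '[[[0,0,0],[0,0,0]],[[0,0,0],[0,0,0]],[[0,0,0],[0,0,0]],[[0,0,0],[0,0,0]],[[0,0,0],[0,0,0]]]' -1 60
python3 -m pendant '[[[0,0,0.02],[0,0,0]],[[0,0,0.03],[0,0,0]],[[0,0,0.04],[0,0,0]],[[0,0,0.03],[0,0,0]],[[0,0,0],[0,0,0]]]' -
python3 - <<'E'
from h import *
s=bot.sense();print(s['ee_pos'],s['orientation'],s['gripper_width'])
save('wrist','w11')
E
```

```text
time: 10.65
ee_pos: [0.4608, -0.3708, 0.0185]
orientation: [-2.958, -1.059, 0.0]
ft_force: [0.6, -0.1, 0.1]
gripper_width: 0.403
time: 11.07
ee_pos: [0.4613, -0.3712, 0.0192]
orientation: [2.957, 1.058, 0.001]
ft_force: [0.0, 0.2, 3.1]
gripper_width: 0.186
time: 11.48
ee_pos: [0.4642, -0.3739, 0.1469]
orientation: [2.946, 1.055, 0.009]
ft_force: [1.0, -1.0, 0.2]
gripper_width: 0.182
[ 0.46419503 -0.37386751  0.14688348] [2.9464931  1.05503716 0.00921138] 0.18237943209950871
```

View pics/w11.png

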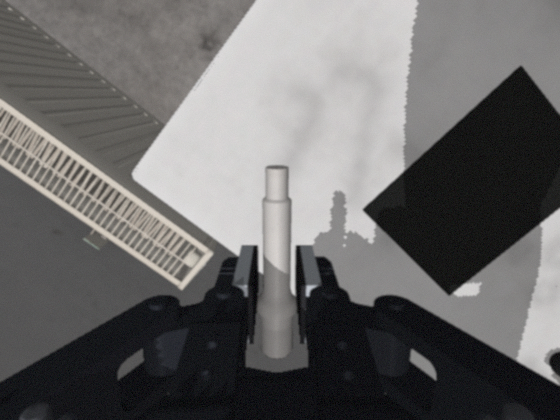

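```bash
python3 -m pendant '[[[0.015,0.028,0.01],[0,0,6.2]],[[0.015,0.028,0.01],[0,0,6.2]],[[0.017,0.03,0],[0,0,6.2]],[[0.017,0.03,0],[0,0,6.2]],[[0.017,0.03,0],[0,0,6.2]]]' -
python3 -m pendant '[[[0.017,0.03,0],[0,0,6.2]],[[0.017,0.03,0],[0,0,6.2]],[[0.017,0.03,0],[0,0,6.2]],[[0.017,0.03,0],[0,0,6.2]],[[0.017,0.03,0],[0,0,6.2]]]' -
python3 -m pendant '[[[0,0,0],[0,0,0.2]],[[0,0,0],[0,0,0]],[[0,0,0],[0,0,0]],[[0,0,0],[0,0,0]],[[0,0,0],[0,0,0]]]' -
python3 - <<'E'
from h import *
s=bot.sense();print(s['ee_pos'],s['orientation'],s['gripper_width'])
save('wrist','w12')
o=s['orientation'];print(np.degrees(2*np.arctan2(o[1],o[0])))
E
```

```text
time: 11.95
ee_pos: [0.5415, -0.223, 0.1568]
orientation: [-2.561, -1.815, 0.002]
ft_force: [1.0, -0.0, 0.4]
gripper_width: 0.183
time: 12.37
ee_pos: [0.6263, -0.073, 0.1562]
orientation: [-1.981, -2.434, 0.003]
ft_force: [0.1, -0.5, -0.2]
gripper_width: 0.182
time: 12.78
ee_pos: [0.6262, -0.0759, 0.1581]
orientation: [-1.988, -2.432, 0.001]
ft_force: [-0.0, 0.6, -1.1]
gripper_width: 0.187
[ 0.62621925 -0.07592227  0.15807338] [-1.98767725e+00 -2.43174222e+00  9.69998972e-04] 0.18684987070636563
-258.52431321038557
```

View pics/w12.png

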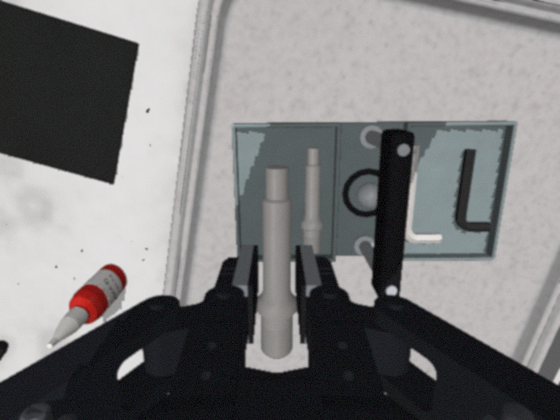

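Both hex keys and the ball show clearly, and the held spindle is over the spindle bin. I'll check the target y against the corners at (235,126) and (513,123).

Run:
```python
from h import *
im,d,c=load('w12')
A=ray(c,234,125,.018);B=ray(c,514,122,.018)
ay=(B-A)[:2];print(np.linalg.norm(ay),'yaw',np.degrees(np.arctan2(-ay[0],ay[1])))
y=ay/np.linalg.norm(ay);x=np.array([y[1],-y[0]]);ctr=(A+B)[:2]/2+x*.055;print('ctr',ctr)
for n,(u,v) in dict(k1=(313,150),k2=(312,190),ball=(372,195)).items():
    p=ray(c,u,v,.017)[:2]-ctr;print(n,p@x,p@y)
p=np.array([.6262,-.0759])-ctr;print('tcp',p@x,p@y);print(ctr-.075*y)
```

```text
0.20381819002515617 yaw 12.131423593741955
ctr [ 0.61409908 -0.00493293]
k1 -0.036011714528773914 -0.04385816412612422
k2 -0.005254902220063479 -0.04411051907559475
ball -0.000800288176747657 0.0022550286220736496
tcp -0.0030833841444639944 -0.07192530831732888
[ 0.62986069 -0.07825804]
```

```bash
python3 -m pendant '[[[0.003,-0.003,-0.01],[0,0,0.2]],[[0,0,-0.03],[0,0,0]],[[0,0,-0.03],[0,0,0]],[[0,0,-0.02],[0,0,0]],[[0,0,0],[0,0,0]]]' -
python3 -m pendant '[[[0,0,0],[0,0,0]],[[0,0,0],[0,0,0]],[[0,0,0],[0,0,0]],[[0,0,0],[0,0,0]],[[0,0,0],[0,0,0]]]' -
```

```text
time: 13.25
ee_pos: [0.6256, -0.0778, 0.0621]
orientation: [-1.977, -2.43, 0.008]
ft_force: [-0.9, -1.0, -1.7]
gripper_width: 0.186
time: 13.67
ee_pos: [0.631, -0.0781, 0.0705]
orientation: [1.98, 2.436, 0.002]
ft_force: [-0.2, -1.0, -0.4]
gripper_width: 0.182
```

```bash
python3 -m pendant '[[[-0.002,-0.001,-0.01],[0,0,0]],[[0,0,-0.015],[0,0,0]],[[0,0,-0.01],[0,0,0]],[[0,0,-0.003],[0,0,0]],[[0,0,0],[0,0,0]]]' -
python3 -m pendant '[[[0,0,0],[0,0,0]],[[0,0,0],[0,0,0]],[[0,0,0],[0,0,0]],[[0,0,0],[0,0,0]],[[0,0,0],[0,0,0]]]' -
python3 - <<'E'
from h import *
save('wrist','w13')
E
```

```text
time: 14.08
ee_pos: [0.6266, -0.0786, 0.0284]
orientation: [-1.98, -2.435, 0.003]
ft_force: [-0.4, -0.1, -0.7]
gripper_width: 0.186
time: 14.5
ee_pos: [0.6282, -0.0788, 0.031]
orientation: [1.981, 2.438, 0.001]
ft_force: [-0.7, 0.1, 0.5]
gripper_width: 0.182
```

View pics/w13.png

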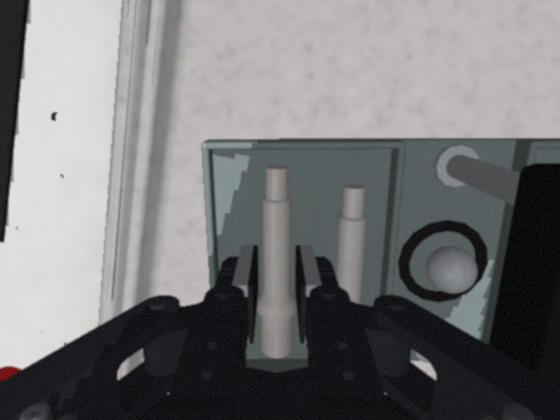

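Clearances look fine: the fingers sit between the outer wall and the kept spindle. Releasing.

```bash
python3 -m pendant '[[[0,0,0],[0,0,0]],[[0,0,0],[0,0,0]],[[0,0,0],[0,0,0]],[[0,0,0],[0,0,0]],[[0,0,0],[0,0,0]]]' -0.5
python3 -m pendant '[[[0,0,0.01],[0,0,0]],[[0,0,0.02],[0,0,0]],[[0,0,0.035],[0,0,0]],[[0,0,0.04],[0,0,0]],[[0,0,0.02],[0,0,0]]]' -
python3 -m pendant '[[[0,0,0],[0,0,0]],[[0,0,0],[0,0,0]],[[0,0,0],[0,0,0]],[[0,0,0],[0,0,0]],[[0,0,0],[0,0,0]]]' 0
python3 - <<'E'
from h import *
s=bot.sense();print(s['ee_pos'],s['orientation'])
save('wrist','w14')
E
```

```text
time: 14.97
ee_pos: [0.6281, -0.079, 0.0309]
orientation: [1.981, 2.438, 0.0]
ft_force: [0.9, -0.4, 0.5]
gripper_width: 0.25
time: 15.38
ee_pos: [0.63, -0.0791, 0.1618]
orientation: [1.978, 2.433, 0.005]
ft_force: [0.3, -0.5, 1.8]
gripper_width: 0.257
time: 15.8
ee_pos: [0.6267, -0.0786, 0.1534]
orientation: [-1.979, -2.435, 0.003]
ft_force: [-0.8, -0.2, -0.9]
gripper_width: 0.496
[ 0.62672347 -0.07857409  0.15343914] [-1.97930438 -2.43521932  0.00270878]
```

View pics/w14.png

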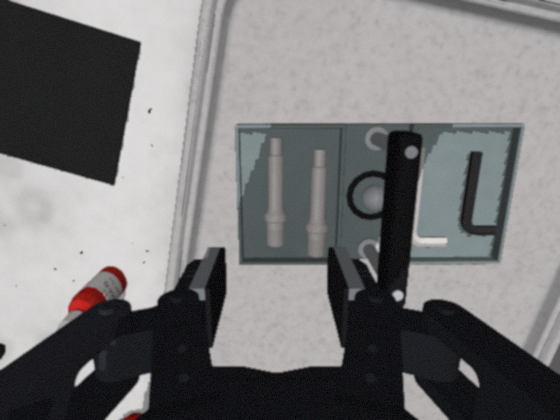

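Both spindles are in the -y bin and both hex keys in the +y bin, and the ball is in its ring. The handle bar runs from (411,152) to (397,296).

Run:
```python
from h import *
im,d,c=load('w14')
A=ray(c,404,133,.082);g=im.max(2)
for v in(170,200,230,260):
    u=np.where(g[v,370:435]<40)[0]+370;print(v,u.min(),u.max(),ray(c,(u.min()+u.max())/2,v,.082),ray(c,u.max(),v,.082)-ray(c,u.min(),v,.082))
print(A,ray(c,411,152,.082),ray(c,397,296,.082),'mid',(ray(c,411,152,.082)+ray(c,397,296,.082))/2)
```

```text
170 386 417 [ 0.58108414 -0.01550476  0.082     ] [-0.00358278  0.01709192  0.        ]
200 384 414 [ 0.59821523 -0.01172293  0.082     ] [-0.00354724  0.01692247  0.        ]
230 381 410 [ 0.6162771  -0.00833976  0.082     ] [-0.00351002  0.01674501  0.        ]
260 379 408 [ 0.63502745 -0.00390571  0.082     ] [-0.00359497  0.01715034  0.        ]
[ 0.56105743 -0.02025321  0.082     ] [ 0.57025943 -0.01334113  0.082     ] [0.65800867 0.00530057 0.082     ] mid [ 0.61413405 -0.00402028  0.082     ]
```

```bash
python3 -m pendant '[[[-0.0043,0.025,0],[0,0,0]],[[-0.0043,0.025,0],[0,0,0]],[[-0.0043,0.024,0],[0,0,0]],[[0,0,0],[0,0,0]],[[0,0,0],[0,0,0]]]' 0
python3 -m pendant '[[[0,0,0],[0,0,0]],[[0,0,0],[0,0,0]],[[0,0,0],[0,0,0]],[[0,0,0],[0,0,0]],[[0,0,0],[0,0,0]]]' -
python3 - <<'E'
from h import *
s=bot.sense();print(s['ee_pos'],s['orientation'])
save('wrist','w15')
E
```

```text
time: 16.27
ee_pos: [0.6144, -0.0039, 0.1547]
orientation: [-1.978, -2.439, 0.002]
ft_force: [0.6, 0.3, -1.0]
gripper_width: 0.506
time: 16.68
ee_pos: [0.6151, -0.0055, 0.1556]
orientation: [-1.982, -2.437, 0.0]
ft_force: [-0.2, -0.6, 0.4]
gripper_width: 0.5
[ 0.61513922 -0.00545504  0.15564545] [-1.98243440e+00 -2.43711647e+00  1.57624424e-04]
```

View pics/w15.png

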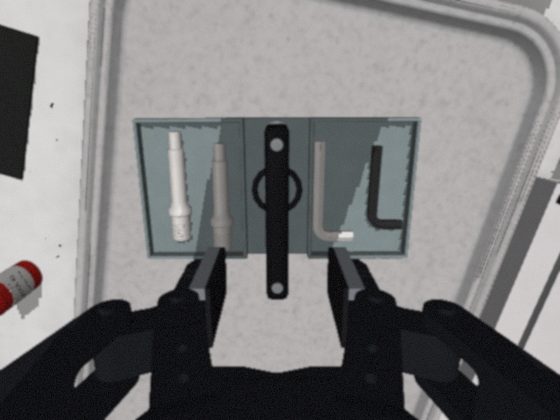

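The carrier is square in view and the bar is centred between the fingers at u=277. Descending.

```bash
python3 -m pendant '[[[-0.001,0.001,-0.02],[0,0,0]],[[0,0,-0.025],[0,0,0]],[[0,0,-0.025],[0,0,0]],[[0,0,-0.02],[0,0,0]],[[0,0,0],[0,0,0]]]' -
python3 -m pendant '[[[0,0,0],[0,0,0]],[[0,0,0],[0,0,0]],[[0,0,0],[0,0,0]],[[0,0,0],[0,0,0]],[[0,0,0],[0,0,0]]]' -
```

```text
time: 17.15
ee_pos: [0.6104, -0.0037, 0.0604]
orientation: [-1.977, -2.432, 0.008]
ft_force: [-1.1, 1.0, -1.3]
gripper_width: 0.502
time: 17.57
ee_pos: [0.6151, -0.0039, 0.0673]
orientation: [1.98, 2.436, 0.002]
ft_force: [0.4, -1.1, 0.0]
gripper_width: 0.495
```

```bash
python3 -m pendant '[[[-0.0005,-0.0005,-0.002],[0,0,0]],[[0,0,0],[0,0,0]],[[0,0,0],[0,0,0]],[[0,0,0],[0,0,0]],[[0,0,0],[0,0,0]]]' -0.4 40
python3 -m pendant '[[[0,0,0],[0,0,0]],[[0,0,0],[0,0,0]],[[0,0,0],[0,0,0]],[[0,0,0],[0,0,0]],[[0,0,0],[0,0,0]]]' -1 40
python3 -m pendant '[[[0,0,0],[0,0,0]],[[0,0,0],[0,0,0]],[[0,0,0],[0,0,0]],[[0,0,0],[0,0,0]],[[0,0,0],[0,0,0]]]' -1 110
python3 -m pendant '[[[0,0,0.001],[0,0,0]],[[0,0,0.002],[0,0,0]],[[0,0,0.003],[0,0,0]],[[0,0,0.004],[0,0,0]],[[0,0,0.005],[0,0,0]]]' -
python3 - <<'E'
from h import *
s=bot.sense();print(s['ee_pos'],s['orientation'],s['ft_force'],s['moment'])
save('wrist','w16')
E
```

```text
time: 17.98
ee_pos: [0.6135, -0.0043, 0.0636]
orientation: [-1.981, -2.438, 0.0]
ft_force: [-0.1, -0.7, -0.4]
gripper_width: 0.3
time: 18.4
ee_pos: [0.6137, -0.0046, 0.0638]
orientation: [1.981, 2.438, -0.0]
ft_force: [0.6, -1.2, 0.4]
gripper_width: 0.159
time: 18.82
ee_pos: [0.6138, -0.0044, 0.064]
orientation: [1.981, 2.437, 0.0]
ft_force: [0.7, -1.7, 1.5]
gripper_width: 0.147
time: 19.23
ee_pos: [0.6123, -0.004, 0.0775]
orientation: [-1.98, -2.436, 0.002]
ft_force: [-0.3, -0.0, -6.6]
gripper_width: 0.145
[ 0.61229731 -0.00402212  0.0775285 ] [-1.97966065e+00 -2.43589126e+00  2.38641964e-03] [-0.33871712 -0.02154671 -6.64076873] [ 0.02048053 -0.00470808  0.02790622]
```

View pics/w16.png

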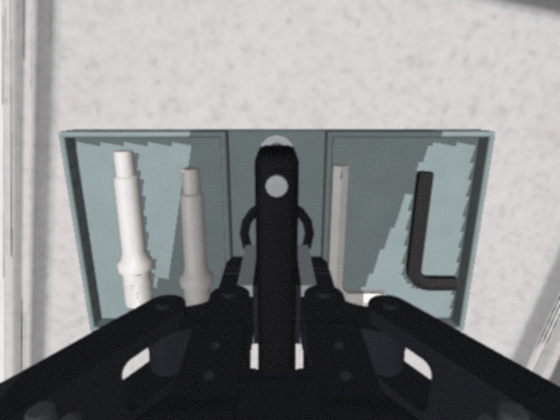

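The carrier is hanging level (about 6.6 N), the ball is still in its ring and all parts are in their bins. Raising gently.

```bash
python3 -m pendant '[[[0,0,0.007],[0,0,0]],[[0,0,0.009],[0,0,0]],[[0,0,0.011],[0,0,0]],[[0,0,0.012],[0,0,0]],[[0,0,0.012],[0,0,0]]]' -
python3 -m pendant '[[[0,0,0.012],[0,0,0]],[[0,0,0.012],[0,0,0]],[[0,0,0.012],[0,0,0]],[[0,0,0.012],[0,0,0]],[[0,0,0.01],[0,0,0]]]' -
python3 -m pendant '[[[0,0,0.008],[0,0,0]],[[0,0,0.006],[0,0,0]],[[0,0,0.004],[0,0,0]],[[0,0,0.002],[0,0,0]],[[0,0,0],[0,0,0]]]' -
python3 - <<'E'
from h import *
s=bot.sense();print(s['ee_pos'],s['orientation'],s['ft_force'],s['moment'])
save('wrist','w17')
E
```

```text
time: 19.7
ee_pos: [0.6139, -0.0044, 0.1316]
orientation: [1.981, 2.437, 0.001]
ft_force: [-0.6, -0.2, -6.0]
gripper_width: 0.15
time: 20.12
ee_pos: [0.6138, -0.0044, 0.1895]
orientation: [1.981, 2.437, 0.001]
ft_force: [0.1, 0.3, -5.8]
gripper_width: 0.148
time: 20.53
ee_pos: [0.6136, -0.0043, 0.2078]
orientation: [1.981, 2.438, 0.0]
ft_force: [-0.1, -0.3, -6.4]
gripper_width: 0.145
[ 0.61357377 -0.00434304  0.2078197 ] [1.98136945e+00 2.43792892e+00 4.38769655e-05] [-0.06105511 -0.30700363 -6.3529704 ] [-0.02891162  0.03678287 -0.03454022]
```

View pics/w17.png

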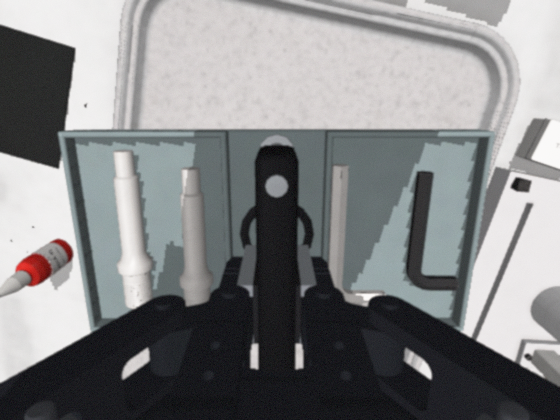

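```bash
python3 -m pendant '[[[0,-0.003,0],[0,0,0]],[[-0.001,-0.006,0],[0,0,0]],[[-0.001,-0.009,0],[0,0,0]],[[-0.001,-0.012,0],[0,0,0]],[[-0.0015,-0.015,0],[0,0,0]]]' -
python3 -m pendant '[[[-0.0015,-0.016,0],[0,0,0]],[[-0.0015,-0.016,0],[0,0,0]],[[-0.0015,-0.016,0],[0,0,0]],[[-0.0015,-0.016,0],[0,0,0]],[[-0.0015,-0.016,0],[0,0,0]]]' -
python3 -m pendant '[[[-0.0015,-0.016,0],[0,0,0]],[[-0.0015,-0.016,0],[0,0,0]],[[-0.0015,-0.016,0],[0,0,0]],[[-0.0015,-0.016,0],[0,0,0]],[[-0.0015,-0.016,0],[0,0,0]]]' -
python3 -m pendant '[[[-0.0015,-0.016,0],[0,0,0]],[[-0.0015,-0.014,0],[0,0,0]],[[-0.0015,-0.012,0],[0,0,0]],[[-0.001,-0.009,0],[0,0,0]],[[-0.001,-0.006,0],[0,0,0]]]' -
python3 -m pendant '[[[-0.0005,-0.004,0],[0,0,0]],[[0,-0.002,0],[0,0,0]],[[0,-0.001,0],[0,0,0]],[[0,0,0],[0,0,0]],[[0,0,0],[0,0,0]]]' -
python3 -m pendant '[[[0,0,0],[0,0,0]],[[0,0,0],[0,0,0]],[[0,0,0],[0,0,0]],[[0,0,0],[0,0,0]],[[0,0,0],[0,0,0]]]' -
python3 - <<'E'
from h import *
s=bot.sense();print(s['ee_pos'],s['orientation'],s['ft_force'],s['moment'],abs(s['qd']).max())
for n in('wrist','side','top'):save(n,n[0]+'18')
E
```

```text
time: 21.0
ee_pos: [0.6088, -0.0504, 0.2074]
orientation: [-1.981, -2.438, 0.0]
ft_force: [-1.6, -0.9, -6.3]
gripper_width: 0.145
time: 21.42
ee_pos: [0.601, -0.1317, 0.2077]
orientation: [1.983, 2.437, -0.001]
ft_force: [1.0, -1.1, -6.4]
gripper_width: 0.148
time: 21.83
ee_pos: [0.5935, -0.2115, 0.2077]
orientation: [1.983, 2.437, -0.0]
ft_force: [0.7, 0.2, -7.0]
gripper_width: 0.149
time: 22.25
ee_pos: [0.5874, -0.2676, 0.2076]
orientation: [-1.982, -2.437, 0.0]
ft_force: [0.6, -0.5, -6.9]
gripper_width: 0.146
time: 22.67
ee_pos: [0.5872, -0.2728, 0.2077]
orientation: [-1.981, -2.438, -0.0]
ft_force: [-0.6, 0.6, -6.3]
gripper_width: 0.144
time: 23.08
ee_pos: [0.5871, -0.2733, 0.2077]
orientation: [-1.981, -2.438, 0.0]
ft_force: [0.2, -1.1, -6.9]
gripper_width: 0.145
[ 0.58705202 -0.27326302  0.20766836] [-1.98131686e+00 -2.43798130e+00  2.89781501e-05] [ 0.21528579 -1.10764444 -6.86731189] [0.02820891 0.01861474 0.05474034] 0.017541606869338568
```

View pics/w18.png

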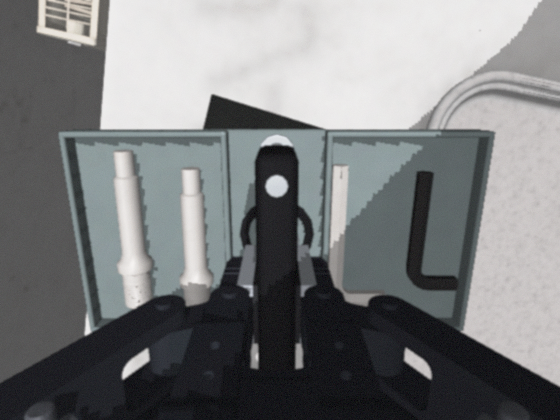

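View pics/s18.png

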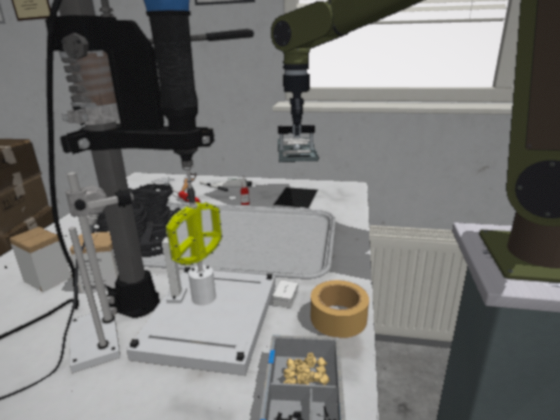

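View pics/t18.png

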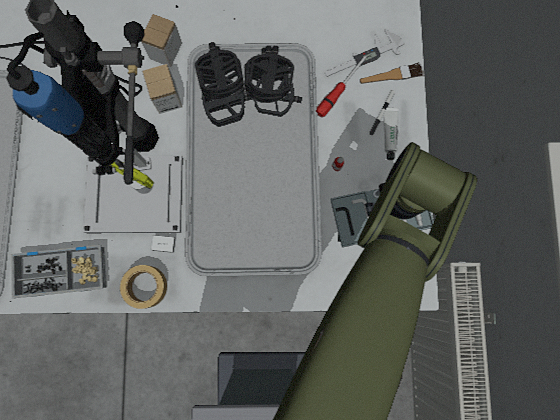

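The carrier hangs level over the mat, still square in the wrist view as at lift-off. The bottle and tape roll haven't moved. One quick zoom for the ball, then I'll hand in.

Run:
```python
from h import *
im,d,c=load('s18');cv2.imwrite('pics/z18.png',cv2.resize(im[115:170,265:330],None,fx=9,fy=9,interpolation=cv2.INTER_CUBIC)[:,:,::-1])
```

```text
(no output)
```

View pics/z18.png

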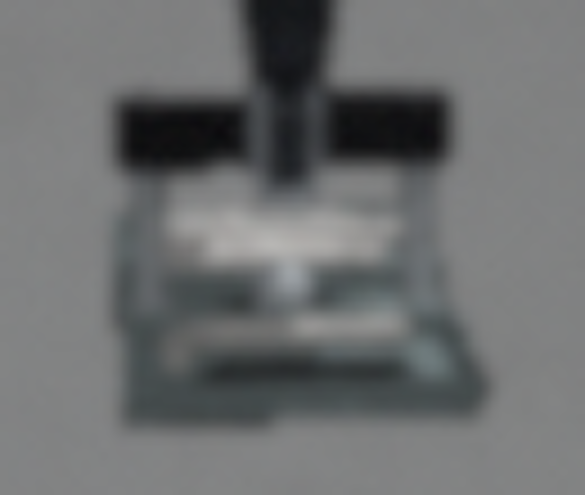

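The zoomed side view shows the ball in the middle of the carrier at about (288,285), the parts in both bins and the bar level.

```bash
python3 -c "
from cell import bot
print(bot.hand_in())"
```

```text
the job is handed in; nothing more can be done
None
```

The job is handed in, with the carrier held still and level over the middle of the mat. The hand-in reports no verdict, so this rests on my own last checks.

- **Parts:** I put the loose hex key in the +y bin beside the larger key, and the loose spindle in the -y bin beside the other spindle. The last wrist picture shows both pairs still in place.
- **Carrier:** I gripped the handle with 110 N, lifted gently and carried it to the mat. At the last reading the TCP was at (0.587, -0.273), within about 1 mm of the measured mat centre. The underside was about 0.148 m above the bench, worked out from the TCP height rather than measured. The tool stood upright and joint speeds were near zero. The tool reading carried about 6.3 to 6.9 N of carrier weight.
- **Ball:** The handle hides it in the last wrist view, but the zoomed side view shows it in the middle of the carrier.
- **Bystanders:** By eye, the bottle and tape roll are where they started; I did not measure them again.

Nothing failed. The estimates of the carrier's yaw and centre disagreed slightly between views (11.4° to 12.1°, about 2 mm), which was small enough not to affect the grasps or placings. The run took about 23 s of the 64 s allowed.

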